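# Snug an adjustable wrench onto a gas-fitting locknut and tighten it

## Robot

A 7-joint arm with a two-finger parallel gripper is mounted at the origin on the work surface. World frame = base frame: x ahead of the robot, y to its left, z up, the work surface at z = 0. Lengths are in mm, angles in rad, forces in N, time in s.
With the tool pointing down it reaches from about 350 to 900 mm from the base axis. Payload 8.1 kg.
Tool frame: the origin (TCP) lies at the very end of the fingers, on their centre line; the grasp point (between the pads) lies 19 mm behind it (pinch_z is the distance from the TCP to the grasp point, in mm); z points along the fingers, y is the line along which they close (so a half turn about z gives the same grasp; the last joint's range is limited). The gripper opens to 85 mm and grips with 20 to 120 N. Pads are 22 mm wide; open, the fingers measure 114 mm over their backs; the gripper's body (76 mm by 85 mm) begins 54 mm behind the grasp point. The pads swing forward as they close: fully open they stand 13 mm farther back than shut.
Start: joints at [1.149, 0.434, 0.025, 1.573, -0.012, 1.134, -0.075], TCP at [195.869, -593.529, 231.323] pointing down, gripper open.
Joint ranges: [-2.62, 2.62], [-0.44, 2.09], [-1.27, 1.32], [0.08, 2.57], [-1.32, 4.46], [0.12, 2], [-2.74, 2.74]. Speed limits (rad/s): [2.22, 2.22, 3.01, 3.01, 3.14, 3.14, 3.14].

## Interface

Orientations are given as a unit quaternion [x, y, z, w].
In Python, from station import get_state, capture, camera_info, sign_off, pinch_z gives the robot as it stands.
- The arm moves only by the tool apply_moves, never from a script. Its argument "deltas" is a list of rows, each a list of 5 numbers: the finger opening in m, from 0 to 0.0854, then the shift along the tool's x, y, z in m, then the turn about the tool's z in rad. A call has 1 to 20 rows; each row shifts and turns the commanded pose from where the row before left it, along the tool's axes as they then stand; what a row does not reach is not made up. A row lasts 1/10 s, in which the tool goes at most 50 mm and 8.59 degrees, less where a joint would pass 70% of its speed; a pose out of reach is approached as far as the arm can. A call is refused whole if a number of a shift passes 0.05 or a number of a turn 0.15, either way. A call with a gripper value outside its range is refused whole. The fingers move at their own pace and stop on an object; "grip_force" is the grip in N (left out, the last holds). Time passes only in rows, so rows that do not move let the fingers close. It gives the time, the measured TCP pose, the force, the opening and the grip force at its end, in the units of the state.
- get_state(): the state, without advancing time (a new reading comes with each control period).
- capture(name): name is "scene" or "top"; returns the picture (400x640x3 uint8, blue, green, red); there is no depth.
- camera_info(name): a dict with "fovy" (degrees; the focal length in pixels is half the picture's height over the tangent of half this angle, whatever the lens; pixels are square), "cx", "cy" (the principal point, pixels), "dist" ([k1, k2, p1, p2, k3] as OpenCV has them; the pictures are not rectified), "T" (4x4, takes a point from camera to world coordinates). Camera axes: x right, y up, looking along -z (the intrinsics and any distortion apply to the point x, -y, -z); pixel columns grow to the right and rows downward; lengths in mm; the calibration is good to about 2 mm. A picture is of the moment at which its call begins. camera_info takes no time and is no camera call.
- sign_off(): hands the job in; it is judged then, once.
The state is a dict: "time_s": time; "qpos": joint angles; "joint_vel": joint speeds; "tau": joint torques, N m; "tcp_pos": TCP position; "ee_rot": TCP orientation; "contact_force": force on the tool from outside, world axes, zero at the start; "ft_torque": the same for the moment, N m; "grip_width": finger opening in mm; "grasp_force": force on a finger pad.
Only numpy, scipy, OpenCV 4.12 (cv2) and the standard library are available. Lean on these libraries where they do the work, as an engineer would, in place of code of your own. Each camera call takes 0.05 s, during which the arm holds its last target. There are 200 camera calls.

## Task

The brass locknut of the gas hose fitting on the counter has worked loose; an adjustable wrench already lies around it, with its jaws too wide. Roll the wrench's worm until the jaws just fit the nut, then swing the handle to tighten the nut by about an eighth of a turn (clockwise seen from above) and leave the wrench lying snug on it. Do not turn the nut while the jaws are loose, keep the gripper off the fitting and its nut, and leave the other things on the counter where they are.

Things in the scene. Friction and masses are not known exactly. Their poses are not given: they have to be found in the camera images.
- fitting: brass hose fitting fixed upright through the counter. Origin on its vertical axis at counter level. Fibre washer 26 mm across, 2 mm thick; on it a hexagonal brass locknut 27 mm across flats (31 over corners), 2 to 14 mm above the counter; above it a threaded barrel 20.4 mm across up to 22 mm and a bare hose nipple 17 mm across at its foot, else 13, up to 49 mm
- nut (a joint): turn of the locknut about the fitting's vertical axis, rad; 0 at the start, grows clockwise seen from above (tightening). It stays where it is left and takes about 0.3 N m to turn, before and after
- wrench: steel adjustable wrench, 260 mm long, about 0.57 kg, lying flat and loose with its jaws round the nut. Origin at counter level on the axis of a nut lying against the fixed jaw; z up; x = the way the jaws point. Fixed jaw on the -y side (face at y = -13.5 mm), moving jaw on the +y side; head and jaws 16 mm high, jaws reach x = 18 mm, throat bottom at x = -17 mm, head's back at x = -64 mm
- worm_top (a point): top of the knurled worm, 19 mm above the counter, 3 mm proud of the head, 36 mm behind the nut's axis: a roller 18 mm across, 16 mm long, axis along wrench y. Dragging a fingertip over it towards the jaws (wrench +x) closes them (0.088 mm per mm dragged; the other way opens). It takes 2 to 3 N of drag: press 5 to 15 N, repeat strokes. With the nut gripped it stops and the tip slips
- jaw (a joint): how much wider than the 27 mm nut the jaws stand, m: 0 = they just fit, positive = too wide; starts at about 0.003 to 0.007. It moves only with the worm and holds itself
- grip (a point): place to push sideways: top of the blue grip on its centre line, 16 mm above the counter, 187 mm from the nut's axis, 50 mm from the handle's end. The grip is 120 mm long, 27 mm wide, lying on the counter; the handle runs from (-48, 6) mm in the wrench's frame along (-0.924, 0.383), 190 mm long, tilted to the moving jaw's side
- colander: red plastic colander, 196 mm across (240 mm over its two handles), 87 mm tall; origin under its centre; bystander
- tub: clear plastic box with a blue clip-on lid, 126 x 176 x 68 mm; origin under its centre; bystander
- dish: small blue ceramic harissa dish, 96 mm across, 42 mm tall; origin under its centre; bystander

How it is judged:
By the outcome, as a careful person would: the job done as asked, in the order asked, and still so for the second after the job is handed in, with the robot touching nothing.
It also fails if it takes over 54 s, if anything falls off the work surface, if the arm or the gripper's body presses on something with over 40 N, if the wrist force passes 120 N, or if a joint passes its speed limit or range.

## Working session

There is one attempt and no reset: what is moved stays moved. The work goes in short steps, Python scripts to look and compute and a tool call to move; the robot and the scene stay as the last step left them, time stands still between calls to the robot, and variables do not carry over. Pictures are saved under pics/ and viewed, at most 10 in all, crops included, and the job is handed in when it is done.

Besides the shell and the picture viewer there is one more tool, called as name([rows], argument=value, ...), one row to a line, values as JSON. apply_moves: Moves the arm, as the interface text tells. Its arguments: {"type":"object","properties":{"deltas":{"type":"array"},"grip_force":{"type":"number"}},"required":["deltas"]}

```bash
mkdir -p pics
python3 - <<'E'
from station import *
import cv2
s=get_state();print({k:s[k] for k in("time_s","tcp_pos","ee_rot","contact_force","grip_width")})
for n in("scene","top"):
    cv2.imwrite(f"pics/{n}0.png",capture(n));print(n,camera_info(n))
E
```

```text
{'time_s': 0.0, 'tcp_pos': array([ 195.67469466, -593.05755603,  230.55948906]), 'ee_rot': array([ 9.87327461e-01,  1.58694369e-01, -1.95764261e-04, -7.37101942e-04]), 'contact_force': array([0.1841627 , 0.69241485, 0.18172419]), 'grip_width': 85.1332909461393}
scene {'fovy': 45.48022445598632, 'cx': 317.53655160166903, 'cy': 195.21050491917137, 'dist': array([-0.09055432,  0.        ,  0.        ,  0.        ,  0.        ]), 'T': array([[ 2.31789186e-01, -6.84682980e-01,  6.91001440e-01,
         1.45734984e+03],
       [ 9.72765667e-01,  1.63768802e-01, -1.64032728e-01,
        -2.06060837e+02],
       [-8.54061179e-04,  7.10203490e-01,  7.03995933e-01,
         9.44897242e+02],
       [ 0.00000000e+00,  0.00000000e+00,  0.00000000e+00,
         1.00000000e+00]])}
top {'fovy': 50.16991600785174, 'cx': 318.5011940697006, 'cy': 195.9653019833239, 'dist': array([-0.11105561,  0.        ,  0.        ,  0.        ,  0.        ]), 'T': array([[ 7.03660332e-02,  9.75141530e-01, -2.10113347e-01,
         3.54192385e+02],
       [-9.97512219e-01,  6.78910162e-02, -1.89784642e-02,
        -1.84352693e+01],
       [-4.24187992e-03,  2.10926071e-01,  9.77492813e-01,
         1.15904615e+03],
       [ 0.00000000e+00,  0.00000000e+00,  0.00000000e+00,
         1.00000000e+00]])}
```

View pics/top0.png

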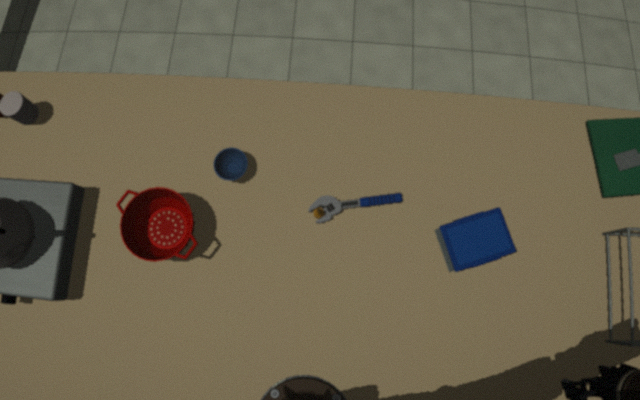

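View pics/scene0.png

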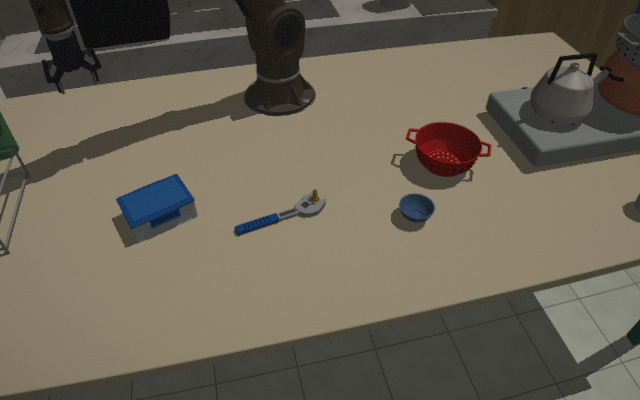

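Run:
```python
import cv2,numpy as np
t=cv2.imread("pics/top0.png")[180:235,300:410];s=cv2.imread("pics/scene0.png")[180:240,228:333]
f=lambda a:cv2.resize(cv2.convertScaleAbs(a,alpha=1.6),None,fx=7,fy=7,interpolation=cv2.INTER_CUBIC)
a,b=f(t),f(s)[:,:735];b=b[:]
a=cv2.resize(t,(770,385),interpolation=cv2.INTER_CUBIC)
cv2.imwrite("pics/ct.png",cv2.convertScaleAbs(a,alpha=1.6));cv2.imwrite("pics/cs.png",b)
```

```text
(no output)
```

View pics/ct.png

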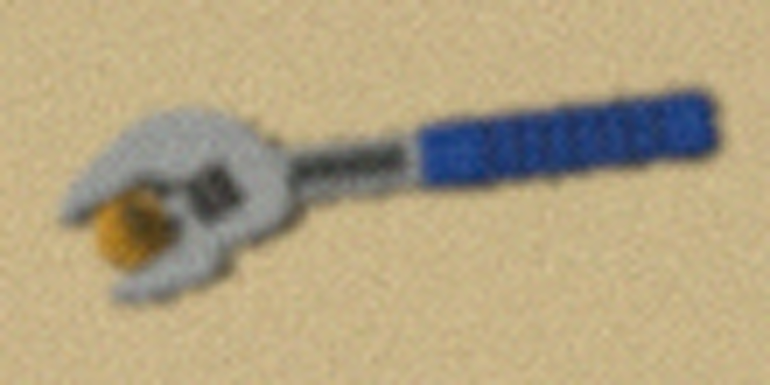

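View pics/cs.png

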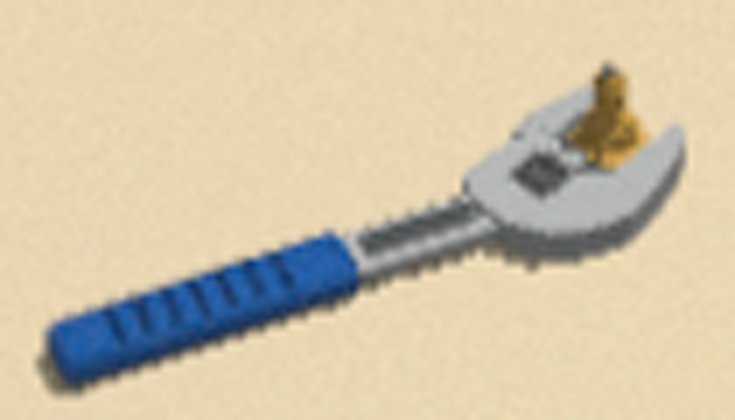

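```bash
cat > h.py <<'E'
import numpy as np,cv2
from station import *
def project(n,P):
    c=camera_info(n);T=c["T"];p=(np.atleast_2d(P)-T[:3,3])@T[:3,:3]
    f=200/np.tan(np.radians(c["fovy"]/2));K=np.array([[f,0,c["cx"]],[0,f,c["cy"]],[0,0,1]])
    return cv2.projectPoints(p*[1,-1,-1],np.zeros(3),np.zeros(3),K,c["dist"])[0][:,0]
def w2w(p,P):
    c,s=np.cos(p[2]),np.sin(p[2]);P=np.atleast_2d(P).astype(float)
    return np.c_[p[0]+c*P[:,0]-s*P[:,1],p[1]+s*P[:,0]+c*P[:,1],P[:,2]]
def blue(im,x0,x1,y0,y1):
    b,g,r=[im[...,i].astype(float) for i in range(3)]
    m=np.zeros(b.shape,np.uint8);m[y0:y1,x0:x1]=(b>1.5*r)[y0:y1,x0:x1]
    ys,xs=np.nonzero(m);(mu,ev)=cv2.PCACompute(np.c_[xs,ys].astype(np.float32),None)
    return mu[0],ev[0],len(xs)
E
python3 - <<'E'
from h import *
from scipy.optimize import least_squares
t,s=cv2.imread("pics/top0.png"),cv2.imread("pics/scene0.png")
bt,bs=blue(t,345,410,185,215),blue(s,228,285,205,240);print(bt,bs)
u=lambda a,o:(np.array(a)+.5)/7-.5+o
gs,ge=[-112.7,32.8,16],[-223.6,78.8,16]
M=[("top",[-168.2,55.8,10],bt[0],3),("scene",[-168.2,55.8,9],bs[0],3),
("top",[-36,0,17],u([217,191],[300,180]),1),("scene",[-36,0,17],u([540,172],[228,180]),1),
("top",gs,u([422,157],[300,180]),1),("top",ge,u([718,124],[300,180]),1),
("scene",gs,u([346,250],[228,180]),1)]
def r(p):return np.concatenate([(project(n,w2w(p,P))[0]-q)*w for n,P,q,w in M])
o=least_squares(r,[500,0,2.6],loss="soft_l1");p=o.x;print(p,np.round(r(p).reshape(-1,2),2))
print("worm",w2w(p,[-36,0,19]),"grip",w2w(p,[-172.5,57.6,16]))
# fitting: nipple tip in scene
R=lambda f:np.concatenate([project("scene",[[f[0],f[1],49]])[0]-u([608,70],[228,180])])
print("fitting(tip)",least_squares(R,p[:2]).x)
for n in("top","scene"):print(n,[np.round(project(n,w2w(p,[x]))[0]*1,1).tolist() for x in([18,-13.5,16],[0,0,49],[0,0,14])])
hs=lambda im,x0,x1,y0,y1:None
for n,im,b in(("top",t,(305,330,200,225)),("scene",s,(300,330,183,206))):
    h=cv2.cvtColor(im,cv2.COLOR_BGR2HSV)[b[2]:b[3],b[0]:b[1]];m=(h[...,1]>140)&(h[...,0]<28)
    y,x=np.nonzero(m);print(n,"brass",x.mean()+b[0],y.mean()+b[2],len(x))
E
```

```text
(array([380.21408, 199.59328], dtype=float32), array([ 0.99278474, -0.1199101 ], dtype=float32), 327) (array([256.52417, 223.6692 ], dtype=float32), array([ 0.9499116 , -0.31251898], dtype=float32), 393)
[551.34375355   0.89583776   2.18935852] [[ 2.51 -0.5 ]
 [ 0.2  -1.29]
 [-0.98 -0.25]
 [ 1.18 -0.13]
 [-0.07  0.34]
 [ 0.57 -1.62]
 [ 0.43 -1.26]]
worm [[572.21887054 -28.43383136  19.        ]] grip [[ 604.44288516 -173.0423473    16.        ]]
fitting(tip) [ 5.55006053e+02 -4.62037311e-01]
top [[310.0, 212.7], [318.2, 211.3], [318.3, 213.6]]
scene [[322.7, 196.0], [314.6, 188.6], [314.7, 197.7]]
top brass 318.0921052631579 212.51315789473685 76
scene brass 314.73770491803276 197.49180327868854 61
```

apply_moves([
  [0, 0, 0, 0, -0.144],
  [0, 0, 0, 0, -0.144],
  [0, 0, 0, 0, -0.144],
  [0, 0, 0, 0, -0.144],
  [0, 0, 0, 0, -0.144],
  [0, 0, 0, 0, -0.144],
  [0, 0, 0, 0, -0.144],
  [0, 0, 0, 0, -0.144],
  [0, 0, 0, 0, -0.144],
  [0, 0, 0, 0, -0.144],
  [0, 0, 0, 0, -0.144],
  [0, 0, 0, 0, -0.144],
  [0, 0, 0, 0, -0.144],
], grip_force=40)

```text
time_s: 1.4
tcp_pos: [195.7, -593.3, 230.8]
ee_rot: [0.455, 0.89, 0.0, -0.0]
contact_force: [-0.8, -0.4, -0.1]
grip_width: -0.0
grasp_force: 0.0
```

apply_moves([
  [0, 0.0141, 0.0373, 0, 0],
  [0, 0.0141, 0.0373, 0, 0],
  [0, 0.0141, 0.0373, 0, 0],
  [0, 0.0141, 0.0373, 0, 0],
  [0, 0.0141, 0.0373, 0, 0],
  [0, 0.0141, 0.0373, 0, 0],
  [0, 0.0141, 0.0373, 0, 0],
  [0, 0.0141, 0.0373, 0, 0],
  [0, 0.0141, 0.0373, 0, 0],
  [0, 0.0141, 0.0373, 0, 0],
  [0, 0.0141, 0.0373, 0, 0],
  [0, 0.0141, 0.0373, 0, 0],
  [0, 0.0141, 0.0373, 0, 0],
  [0, 0.0141, 0.0373, 0, 0],
  [0, 0.0141, 0.0373, 0, 0],
  [0, 0.0141, 0.0373, 0, 0],
  [0, 0, 0, 0, 0],
])

```text
time_s: 3.1
tcp_pos: [552.5, -56.8, 231.3]
ee_rot: [0.454, 0.891, 0.002, -0.0]
contact_force: [0.5, 0.8, 2.3]
grip_width: 0.1
grasp_force: 0.0
```

Run:
```python
from h import *
from scipy.optimize import least_squares
u=lambda a,o:(np.array(a)+.5)/7-.5+o
def xy(z,**q):
    f=lambda v:np.concatenate([project(n,[[v[0],v[1],z]])[0]-k for n,k in q.items()])
    o=least_squares(f,[570,-30]);return o.x.round(1),o.fun.round(2)
T=[300,180];S=[228,180]
print("worm",xy(17,top=u([217,191],T),scene=u([540,172],S)))
print("gripc",xy(10,top=[380.2,199.6],scene=[256.5,223.7]))
print("brass",xy(16,top=[318.1,212.5]),xy(16,scene=[314.7,197.5]))
print("jawtip fixed",xy(16,top=u([65,215],T),scene=u([683,130],S)))
print("jawtip moving",xy(16,top=u([118,295],T),scene=u([590,92],S)))
```

```text
worm (array([571.8, -31.4]), array([ 0.09, -0.02,  0.08, -0.06]))
gripc (array([ 604. , -167.7]), array([ 0.56, -0.39,  0.4 , -0.62]))
brass (array([554. ,   1.6]), array([0., 0.])) (array([552.5,   0.7]), array([ 0., -0.]))
jawtip fixed (array([559.5,  27.7]), array([-0.18, -0.44, -0.31, -0.5 ]))
jawtip moving (array([529.5,   1.1]), array([ 1.21, -0.28,  1.11, -0.92]))
```

apply_moves([
  [0, 0.001, 0.0305, 0, 0],
  [0, 0, 0, 0.04, 0],
  [0, 0, 0, 0.04, 0],
  [0, 0, 0, 0.04, 0],
  [0, 0, 0, 0.04, 0],
  [0, 0, 0, 0.03, 0],
  [0, 0, 0, 0.01, 0],
  [0, 0, 0, 0, 0],
  [0, 0, 0, 0, 0],
])

```text
time_s: 4.0
tcp_pos: [575.6, -44.6, 32.6]
ee_rot: [0.458, 0.889, 0.0, 0.001]
contact_force: [0.3, 0.0, -0.4]
grip_width: -0.2
grasp_force: 0.0
```

Run:
```python
from h import *
s=get_state();print(s["tcp_pos"],s["contact_force"])
t,c=capture("top"),capture("scene")
cv2.imwrite("pics/t1.png",t);cv2.imwrite("pics/s1.png",c)
f=lambda a:cv2.resize(cv2.convertScaleAbs(a,alpha=1.6),None,fx=6,fy=6,interpolation=cv2.INTER_CUBIC)
cv2.imwrite("pics/c1.png",np.hstack([f(t[185:235,300:360]),f(c[165:215,270:335])]))
```

```text
[575.63726748 -44.62426586  32.55844677] [ 0.33356441  0.00932275 -0.38377833]
```

View pics/c1.png

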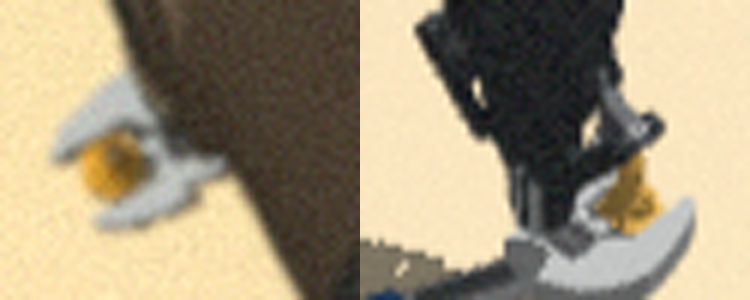

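apply_moves([
  [0, 0.005, 0.0046, 0, 0],
  [0, 0, 0, 0.008, 0],
  [0, 0, 0, 0.003, 0],
  [0, 0, 0, 0, 0],
  [0, 0, 0, 0, 0],
])

```text
time_s: 4.6
tcp_pos: [575.5, -38.0, 20.1]
ee_rot: [0.458, 0.889, -0.0, -0.0]
contact_force: [-0.6, -0.1, 0.3]
grip_width: 0.2
grasp_force: 0.0
```

apply_moves([
  [0, 0, 0, 0.002, 0],
  [0, 0, 0, 0.001, 0],
  [0, 0, 0, 0, 0],
  [0, 0, 0, 0, 0],
])

```text
time_s: 5.0
tcp_pos: [576.4, -38.6, 18.4]
ee_rot: [0.458, 0.889, -0.0, 0.001]
contact_force: [-2.1, -1.8, 11.5]
grip_width: 0.0
grasp_force: 6.0
```

apply_moves([
  [0, 0.002, 0, 0, 0],
  [0, 0.002, 0, 0, 0],
  [0, 0.002, 0, 0, 0],
  [0, 0.002, 0, 0, 0],
])

```text
time_s: 5.4
tcp_pos: [572.5, -32.9, 18.8]
ee_rot: [0.458, 0.889, -0.0, 0.002]
contact_force: [-0.4, -5.1, 13.6]
grip_width: -0.0
grasp_force: 6.9
```

apply_moves([
  [0, 0.002, 0, 0, 0],
  [0, 0.002, 0, 0, 0],
  [0, 0.002, 0, 0, 0],
  [0, 0.002, 0, 0, 0],
])

```text
time_s: 5.8
tcp_pos: [568.0, -26.2, 18.8]
ee_rot: [0.458, 0.889, -0.0, 0.002]
contact_force: [0.0, -4.6, 13.1]
grip_width: 0.3
grasp_force: 6.6
```

apply_moves([
  [0, 0, 0, -0.004, 0],
  [0, -0.016, 0, 0, 0],
  [0, 0, 0, 0.004, 0],
  [0, 0, 0, 0, 0],
  [0, 0.003, 0, 0, 0],
  [0, 0.003, 0, 0, 0],
  [0, 0.003, 0, 0, 0],
  [0, 0.003, 0, 0, 0],
  [0, 0.003, 0, 0, 0],
  [0, 0.001, 0, 0, 0],
])

```text
time_s: 6.8
tcp_pos: [568.1, -26.7, 18.7]
ee_rot: [0.459, 0.889, -0.0, 0.002]
contact_force: [-0.4, -5.6, 19.2]
grip_width: 0.4
grasp_force: 9.6
```

Run:
```python
from h import *
t=capture("top");cv2.imwrite("pics/t2.png",t)
f=lambda a:cv2.resize(cv2.convertScaleAbs(a,alpha=1.6),None,fx=8,fy=8,interpolation=cv2.INTER_CUBIC)
a,b=cv2.imread("pics/t1.png"),t
cv2.imwrite("pics/c2.png",np.hstack([f(x[190:230,302:350]) for x in(a,b)]))
```

```text
(no output)
```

View pics/c2.png

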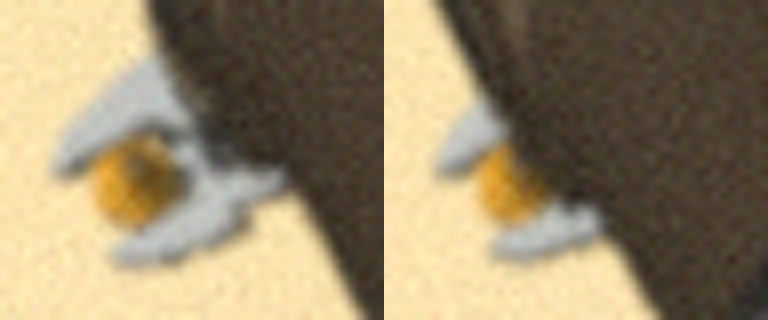

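apply_moves([
  [0, 0, 0, -0.004, 0],
  [0, -0.017, 0, 0, 0],
  [0, 0, 0, 0.0033, 0],
  [0, 0, 0, 0, 0],
  [0, 0.003, 0, 0, 0],
  [0, 0.003, 0, 0, 0],
  [0, 0.003, 0, 0, 0],
  [0, 0.003, 0, 0, 0],
  [0, 0.003, 0, 0, 0],
  [0, 0.002, 0, 0, 0],
])

```text
time_s: 7.85
tcp_pos: [567.0, -27.1, 18.7]
ee_rot: [0.459, 0.889, -0.001, 0.001]
contact_force: [-2.7, -6.5, 17.6]
grip_width: -0.3
grasp_force: 8.4
```

apply_moves([
  [0, 0, 0, -0.004, 0],
  [0, -0.017, 0, 0, 0],
  [0, 0, 0, 0.004, 0],
  [0, 0, 0, 0, 0],
  [0, 0.003, 0, 0, 0],
  [0, 0.003, 0, 0, 0],
  [0, 0.003, 0, 0, 0],
  [0, 0.003, 0, 0, 0],
  [0, 0.003, 0, 0, 0],
  [0, 0.002, 0, 0, 0],
])

```text
time_s: 8.85
tcp_pos: [568.7, -27.0, 18.8]
ee_rot: [0.459, 0.889, 0.0, 0.002]
contact_force: [3.2, -6.1, 12.0]
grip_width: -0.3
grasp_force: 5.7
```

apply_moves([
  [0, 0, 0, -0.004, 0],
  [0, -0.017, 0, 0, 0],
  [0, 0, 0, 0.004, 0],
  [0, 0, 0, 0, 0],
  [0, 0.003, 0, 0, 0],
  [0, 0.003, 0, 0, 0],
  [0, 0.003, 0, 0, 0],
])

```text
time_s: 9.55
tcp_pos: [573.3, -34.6, 18.9]
ee_rot: [0.459, 0.888, -0.001, 0.002]
contact_force: [3.4, -6.6, 11.3]
grip_width: 0.2
grasp_force: 5.9
```

apply_moves([
  [0, 0.003, 0, 0, 0],
  [0, 0.003, 0, 0, 0],
  [0, 0.002, 0, 0, 0],
])

```text
time_s: 9.85
tcp_pos: [568.7, -26.6, 18.8]
ee_rot: [0.459, 0.889, 0.0, 0.002]
contact_force: [2.8, -5.2, 10.8]
grip_width: -0.2
grasp_force: 5.5
```

apply_moves([
  [0, 0, 0, -0.02, 0],
  [0, 0, 0, -0.03, 0],
  [0, 0, 0, -0.03, 0],
  [0, -0.0311, -0.0036, 0, 0],
  [0, -0.0311, -0.0036, 0, 0],
  [0, -0.0311, -0.0036, 0, 0],
  [0, -0.0311, -0.0036, 0, 0],
  [0, -0.0311, -0.0036, 0, 0],
  [0, 0, 0, 0, 0.13],
  [0, 0, 0, 0, 0.13],
  [0, 0, 0, 0, 0.13],
  [0, 0, 0, 0, 0],
])

```text
time_s: 11.05
tcp_pos: [641.6, -161.8, 97.0]
ee_rot: [0.622, 0.783, -0.0, -0.001]
contact_force: [0.3, 0.0, 0.3]
grip_width: 0.3
grasp_force: 0.0
```

Run:
```python
from h import *
t,c=capture("top"),capture("scene");cv2.imwrite("pics/t3.png",t);cv2.imwrite("pics/s3.png",c)
f=lambda a:cv2.resize(cv2.convertScaleAbs(a,alpha=1.6),None,fx=5,fy=5,interpolation=cv2.INTER_CUBIC)
a=cv2.imread("pics/t0.png") if 0 else cv2.imread("pics/top0.png")
cv2.imwrite("pics/c3.png",np.hstack([f(x) for x in(a[190:240,305:340],t[190:240,305:340],c[175:225,248:333])]))
```

```text
(no output)
```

View pics/c3.png

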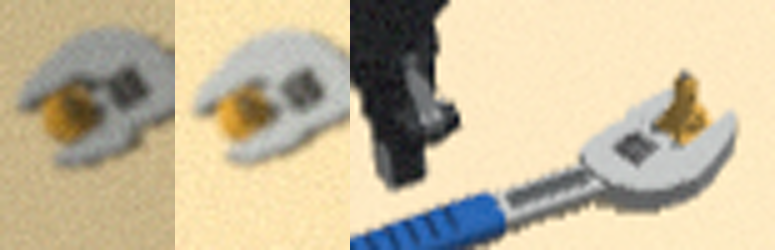

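Run:
```python
from h import *
for n in("scene0","s3"):print(blue(cv2.imread(f"pics/{n}.png"),228,285,200,245))
print(blue(cv2.imread("pics/t3.png"),345,410,185,215))
```

```text
(array([256.52417, 223.6692 ], dtype=float32), array([ 0.9499116 , -0.31251898], dtype=float32), 393)
(array([256.659  , 223.98718], dtype=float32), array([ 0.94491297, -0.32732156], dtype=float32), 390)
(array([380.51654, 199.07208], dtype=float32), array([ 0.98984563, -0.14214657], dtype=float32), 333)
```

apply_moves([
  [0, 0, 0, 0.03, 0],
  [0, 0, 0, 0.03, 0],
  [0, 0, 0, 0.02, 0],
  [0, 0, 0, 0.009, 0],
  [0, 0, 0, 0, 0],
  [0, 0, 0, 0, 0],
])

```text
time_s: 11.75
tcp_pos: [642.6, -161.9, 9.8]
ee_rot: [0.621, 0.784, 0.0, 0.0]
contact_force: [0.1, -0.1, 1.3]
grip_width: -0.0
grasp_force: 0.0
```

apply_moves([
  [0, 0, -0.003, 0, 0],
  [0, 0, -0.003, 0, 0],
  [0, 0, -0.003, 0, 0],
  [0, 0, -0.003, 0, 0],
])

```text
time_s: 12.15
tcp_pos: [630.2, -164.9, 9.5]
ee_rot: [0.621, 0.784, 0.0, 0.0]
contact_force: [0.9, -0.3, 0.3]
grip_width: 0.2
grasp_force: 0.8
```

apply_moves([
  [0, 0, -0.002, 0, 0],
  [0, -0.001, -0.0045, 0, 0.025],
  [0, -0.0011, -0.0054, 0, 0.03],
  [0, -0.0011, -0.0054, 0, 0.03],
  [0, -0.0011, -0.0054, 0, 0.03],
])

```text
time_s: 12.65
tcp_pos: [609.9, -172.3, 9.7]
ee_rot: [0.666, 0.746, 0.001, 0.001]
contact_force: [4.7, 3.9, 3.0]
grip_width: -0.4
grasp_force: 3.6
```

apply_moves([
  [0, -0.0011, -0.0054, 0, 0.03],
  [0, -0.0011, -0.0054, 0, 0.03],
  [0, -0.0011, -0.0054, 0, 0.03],
  [0, -0.0011, -0.0054, 0, 0.03],
  [0, -0.0011, -0.0054, 0, 0.03],
  [0, -0.0011, -0.0054, 0, 0.03],
  [0, -0.0011, -0.0054, 0, 0.03],
])

```text
time_s: 13.35
tcp_pos: [572.6, -180.2, 9.7]
ee_rot: [0.74, 0.672, 0.002, 0.001]
contact_force: [5.0, 4.2, 3.4]
grip_width: 0.2
grasp_force: 3.6
```

```bash
cat >> h.py <<'E'
def handle(z=10):
    """grip centre from the scene view by blue centroid; line angle"""
    c=capture("scene");t=capture("top");return c,t
E
python3 - <<'E'
from h import *
c,t=handle();cv2.imwrite("pics/s4.png",c);cv2.imwrite("pics/t4.png",t)
f=lambda a:cv2.resize(cv2.convertScaleAbs(a,alpha=1.6),None,fx=5,fy=5,interpolation=cv2.INTER_CUBIC)
cv2.imwrite("pics/c4.png",f(c[140:240,195:335]))
E
```

```text
(no output)
```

View pics/c4.png

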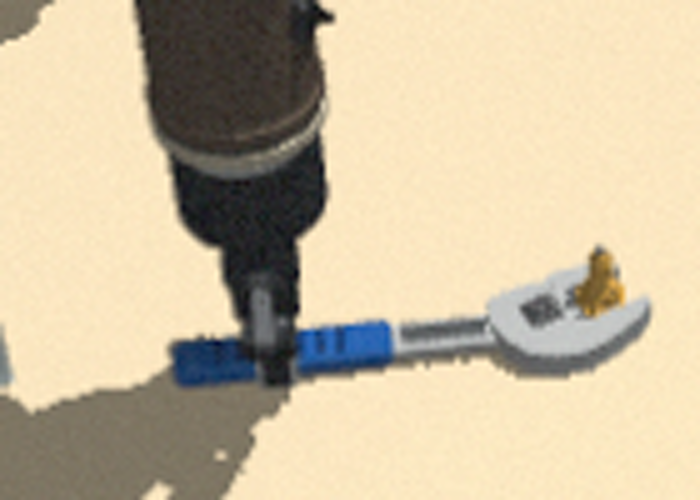

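apply_moves([
  [0, -0.0011, -0.0054, 0, 0.03],
  [0, -0.0011, -0.0054, 0, 0.03],
  [0, -0.0011, -0.0054, 0, 0.03],
  [0, -0.0011, -0.0054, 0, 0.03],
  [0, -0.0011, -0.0054, 0, 0.03],
  [0, -0.0011, -0.0054, 0, 0.03],
  [0, -0.0011, -0.0054, 0, 0.03],
  [0, -0.0011, -0.0054, 0, 0.03],
  [0, -0.0011, -0.0054, 0, 0.03],
  [0, -0.0011, -0.0054, 0, 0.03],
  [0, -0.0011, -0.0054, 0, 0.03],
  [0, -0.0011, -0.0054, 0, 0.03],
  [0, -0.0007, -0.0036, 0, 0.02],
  [0, 0, 0, 0, 0],
  [0, 0, 0, 0, 0],
])

```text
time_s: 14.95
tcp_pos: [502.9, -176.7, 9.6]
ee_rot: [0.854, 0.521, 0.001, 0.0]
contact_force: [3.0, 2.2, 6.8]
grip_width: -0.1
grasp_force: 3.9
```

Run:
```python
from h import *
from scipy.optimize import least_squares
def ends(im,n,box):
    b,r=im[...,0].astype(float),im[...,2].astype(float)
    m=np.zeros(b.shape,np.uint8);m[box[2]:box[3],box[0]:box[1]]=(b>1.5*r)[box[2]:box[3],box[0]:box[1]]
    y,x=np.nonzero(m);X=np.c_[x,y].astype(np.float32);return X
def toW(X,n,z):
    return np.array([least_squares(lambda v:project(n,[[v[0],v[1],z]])[0]-q,[560,-150]).x for q in X])
c0=cv2.imread("pics/scene0.png");c1=capture("scene");cv2.imwrite("pics/s5.png",c1)
for im,box in((c0,(225,290,200,245)),(c1,(205,300,170,225))):
    W=toW(ends(im,"scene",box),"scene",10).astype(np.float32)
    (cx,cy),(a,b),_=cv2.minAreaRect(W);vx=cv2.fitLine(W,cv2.DIST_HUBER,0,.01,.01).ravel()
    d=np.array([cx-553,cy-1]);print(len(W),cx,cy,a,b,"polar",np.arctan2(d[1],d[0]),"line",np.arctan(vx[1]/vx[0]))
```

```text
Traceback (most recent call last):
  File "h.py", line 4, in project
    c=camera_info(n);T=c["T"];p=(np.atleast_2d(P)-T[:3,3])@T[:3,:3]
ValueError: time passes only in moves, steps and waits
```

Run:
```python
from h import *
import os
def toW(X,c,z):
    T=c["T"];f=200/np.tan(np.radians(c["fovy"]/2));K=np.array([[f,0,c["cx"]],[0,f,c["cy"]],[0,0,1]])
    u=cv2.undistortPoints(X[:,None].astype(np.float64),K,c["dist"])[:,0]
    d=np.c_[u[:,0],-u[:,1],-np.ones(len(u))]@T[:3,:3].T;o=T[:3,3]
    return (o+d*((z-o[2])/d[:,2:]))[:,:2]
ci=camera_info("scene")
c0=cv2.imread("pics/scene0.png");c1=capture("scene");cv2.imwrite("pics/s5.png",c1)
for im,box in((c0,(225,290,200,245)),(cv2.imread("pics/s3.png"),(225,290,200,245)),(cv2.imread("pics/s4.png"),(205,300,170,225)),(c1,(205,300,165,225))):
    b,r=im[...,0].astype(float),im[...,2].astype(float);m=np.zeros(b.shape,bool);m[box[2]:box[3],box[0]:box[1]]=True
    y,x=np.nonzero(m&(b>1.5*r)&(b>40));W=toW(np.c_[x,y],ci,10).astype(np.float32)
    (cx,cy),(a,h),_=cv2.minAreaRect(W);v=cv2.fitLine(W,cv2.DIST_HUBER,0,.01,.01).ravel()
    print(len(W),[round(q,1) for q in(cx,cy,a,h)],"polar",round(np.arctan2(cy-1,cx-553),3),"line",np.arctan2(v[1],v[0])%np.pi)
f=lambda a:cv2.resize(cv2.convertScaleAbs(a,alpha=1.6),None,fx=5,fy=5,interpolation=cv2.INTER_CUBIC)
cv2.imwrite("pics/c5.png",f(c1[130:240,195:335]))
```

```text
393 [605.3, -168.1, 30.3, 118.8] polar -1.271 line 1.7832155
389 [607.0, -167.7, 30.9, 118.4] polar -1.261 line 1.7942846
278 [554.6, -175.1, 116.4, 31.7] polar -1.562 line 1.4995828
207 [489.4, -162.3, 115.0, 31.6] polar -1.942 line 1.2194014
```

View pics/c5.png

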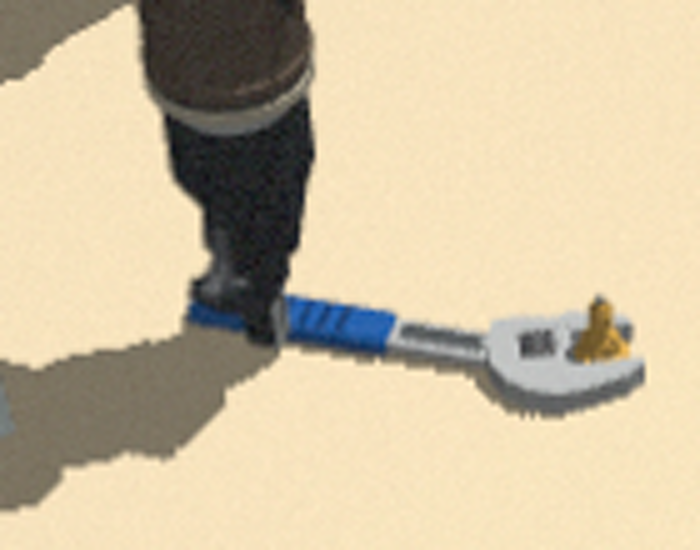

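apply_moves([
  [0, -0.0011, -0.0054, 0, 0.03],
  [0, -0.0011, -0.0054, 0, 0.03],
  [0, -0.0011, -0.0054, 0, 0.03],
  [0, -0.0007, -0.0036, 0, 0.02],
  [0, 0, 0, 0, 0],
  [0, 0, 0, 0, 0],
])

```text
time_s: 15.65
tcp_pos: [484.1, -170.4, 9.6]
ee_rot: [0.881, 0.473, 0.001, 0.001]
contact_force: [4.0, 2.4, 5.7]
grip_width: 0.1
grasp_force: 3.7
```

apply_moves([
  [0, 0, 0.003, 0, 0],
  [0, 0, 0.012, 0, 0],
  [0, 0, 0.02, 0, 0],
  [0, 0, 0, -0.04, 0],
  [0, 0, 0, -0.05, 0],
  [0, 0, 0.05, -0.05, 0],
  [0, 0, 0.05, -0.03, 0],
  [0, 0, 0.05, 0, 0],
  [0, 0, 0, 0, 0],
])

```text
time_s: 16.55
tcp_pos: [621.7, -265.6, 159.5]
ee_rot: [0.882, 0.471, 0.0, 0.001]
contact_force: [-0.9, 1.1, -0.6]
grip_width: -0.4
grasp_force: 0.0
```

Run:
```python
from h import *
def toW(X,c,z):
    T=c["T"];f=200/np.tan(np.radians(c["fovy"]/2));K=np.array([[f,0,c["cx"]],[0,f,c["cy"]],[0,0,1]])
    u=cv2.undistortPoints(X[:,None].astype(np.float64),K,c["dist"])[:,0]
    d=np.c_[u[:,0],-u[:,1],-np.ones(len(u))]@T[:3,:3].T;o=T[:3,3]
    return (o+d*((z-o[2])/d[:,2:]))[:,:2]
c,t=capture("scene"),capture("top");cv2.imwrite("pics/s6.png",c);cv2.imwrite("pics/t6.png",t)
for n,im,box in(("scene",c,(205,300,160,225)),("top",cv2.imread("pics/top0.png"),(345,410,180,215)),("top",t,(325,410,210,280))):
    b,r=im[...,0].astype(float),im[...,2].astype(float);m=np.zeros(b.shape,bool);m[box[2]:box[3],box[0]:box[1]]=True
    y,x=np.nonzero(m&(b>1.5*r)&(b>40));W=toW(np.c_[x,y],camera_info(n),10).astype(np.float32)
    (cx,cy),(a,h),_=cv2.minAreaRect(W);v=cv2.fitLine(W,cv2.DIST_HUBER,0,.01,.01).ravel()
    print(n,len(W),[round(q,1) for q in(cx,cy,a,h)],"polar",round(np.arctan2(cy-1,cx-553),3),"line",np.arctan2(v[1],v[0])%np.pi)
f=lambda a,k:cv2.resize(cv2.convertScaleAbs(a,alpha=1.6),None,fx=k,fy=k,interpolation=cv2.INTER_CUBIC)
cv2.imwrite("pics/c6.png",np.hstack([f(c[170:240,225:335],4),f(t[190:260,300:390],4)]))
```

```text
scene 314 [475.3, -156.2, 117.8, 30.9] polar -2.03 line 1.0045747
top 327 [602.7, -166.7, 22.7, 114.9] polar -1.283 line 1.765248
top 361 [473.6, -154.3, 115.6, 23.0] polar -2.043 line 1.0270789
```

View pics/c6.png

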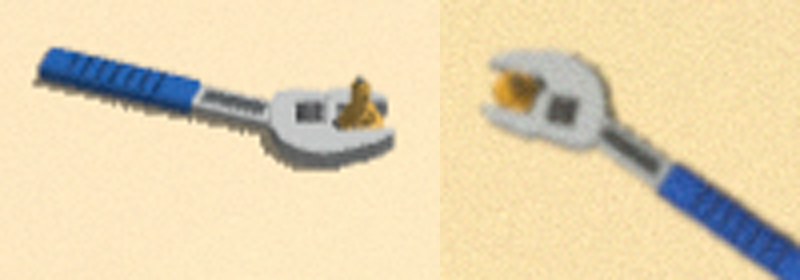

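```bash
python3 -c "
from station import *
print(sign_off())"
```

```text
the job is handed in; nothing more can be done
None
```

The jaws are closed snug on the nut and the nut is tightened by about 0.77 rad (44°, estimated from the handle in both cameras). The wrench lies on the nut with the arm clear, and the job was handed in at about 17 s; no verdict was returned.

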